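# Slide the specimen carrier along the bent guide rod to its end stop

### The arm

A 6-joint arm with a two-finger parallel gripper is mounted at the origin on a cart in front of the work surface, level with it; the furniture and walls round the work are solid. World frame = base frame: x ahead of the robot, y to its left, z up, the work surface at z = 0. Lengths are in m, angles in rad, forces in N, time in s.
With the tool pointing down it reaches from about 0.35 to 0.975 m from the base axis. Payload 4.9 kg.
Tool frame: the origin (TCP) lies at the very end of the fingers, on their centre line; the grasp point (between the pads) lies 19 mm behind it; z points along the fingers, y is the line along which they close (so a half turn about z gives the same grasp; the last joint's range is limited). The gripper opens to 85 mm and grips with 20 to 120 N. Pads are 22 mm wide; open, the fingers measure 114 mm over their backs; the gripper's body (76 mm by 85 mm) begins 54 mm behind the grasp point. The pads swing forward as they close: fully open they stand 13 mm farther back than shut.
Start: joints at [1.191, 0.053, 1.613, -0, 1.476, -0.119], TCP at [0.161, 0.604, 0.231] pointing down, gripper open.
Joint ranges: [-3.01, 3.01], [-1.01, 2.22], [0.06, 2.58], [-1.02, 4.17], [0.09, 2.62], [-3.14, 3.14]. Speed limits (rad/s): [2.57, 2.57, 3.14, 3.14, 3.14, 3.14].

### API

Orientations are given as a rotation vector (axis times angle).
In Python, from station import ctrl gives the robot as it stands.
- The arm moves only by the tool jog_arm, never from a script. Its argument "plan" is a list of rows, each a list of 7 numbers: the shift along the tool's x, y, z in units of 0.02 m (1.0 is 0.02 m), then the turn, a rotation vector about the tool's x, y, z in units of 45 degrees (1.0 is 45 degrees), then the opening, from -1 (shut) to 1 (fully open). A call has 1 to 8 rows; each row shifts and turns the commanded pose from where the row before left it, along the tool's axes as they then stand; what a row does not reach is not made up. A row lasts 1/10 s, in which the tool goes at most 50 mm and 8.59 degrees, less where a joint would pass 70% of its speed; a pose out of reach is approached as far as the arm can. A call with a number of a shift or a turn outside -1 to 1 is refused whole. A call with a gripper value outside its range is refused whole. The fingers move at their own pace and stop on an object; "grip_force" is the grip in N (left out, the last holds). Time passes only in rows, so rows that do not move let the fingers close. It gives the time, the measured TCP pose, the force, the opening and the grip force at its end, in the units of the state.
- ctrl.get_obs(): the state, without advancing time (a new reading comes with each control period).
- ctrl.get_image(name): name is "scene" or "top" or "wrist"; returns (picture, depth): 480x640x3 uint8, red, green, blue; 480x640 float32, m along the optical axis (not along the pixel's ray), 0 where there is no reading.
- ctrl.camera_info(name): a dict with "camera_matrix" (3x3 intrinsics, pixels), "k1" (the pictures are not rectified: a ray, as slopes to the right and down, at radius r is drawn at 1 + k1 r^2 times it, then the intrinsics apply), "rvec" (rotation vector, rad) and "tvec" (3), from world to camera coordinates, as OpenCV has them; the wrist camera has in their place "T_tool_cam" (4x4, takes a point from camera to tool coordinates, whose origin is the TCP and whose axes are the flange's). Camera axes: x right, y down, z forward; pixel columns grow to the right and rows downward; lengths in m; the calibration is good to about 2 mm. A picture is of the moment at which its call begins: read the wrist's pose just before it. camera_info takes no time and is no camera call.
- ctrl.finish_job(): hands the job in; it is judged then, once.
The state is a dict: "t": time; "q": joint angles; "dq": joint speeds; "effort": joint torques, N m; "tool_pos": TCP position; "tool_rot": TCP orientation; "contact_force": force on the tool from outside, world axes, zero at the start; "wrist_torque": the same for the moment, N m; "opening": finger opening in m; "grip_force": force on a finger pad.
Only numpy, scipy, OpenCV 4.12 (cv2) and the standard library are available. Lean on these libraries where they do the work, as an engineer would, in place of code of your own. Each camera call takes 0.05 s, during which the arm holds its last target. There are 200 camera calls.

### The job

Take the specimen carrier that hangs on the bent guide rod by its blue grip, slide it gently along the rod round both bends to the end stop, and press it against the stop's red sleeve until the sleeve is pushed fully in. Then let go, leaving the carrier hanging on the last leg of the rod. Do not force the carrier against the rod or the stop, touch nothing of the stand with the fingers, and leave the vials and the beaker alone.

Things in the scene. Friction and masses are not known exactly. Their poses are not given: they have to be found in the camera images.
- stand: Fixed stand: grey base plate 100x90x14 mm, post 16 mm thick and 168 mm high, clamp block holding a bent steel rod, 8 mm thick, level, centre line 150 mm above the worktop. Origin under the post at worktop height; x along the rod's first leg away from the post, y to its left, z up. Rod and stop do not yield below 25 N. The clamp block ends 21 mm from the post's axis along x.
- rod_start (a point): Rod's centre line at the post. Nominal line in the stand's frame (mm): first leg (0,0) to corner 1 (120,0), 60 degree turn left (+y), second leg 100 mm to corner 2 (170,87), 60 degree turn right, third leg parallel to x to the rod's end (315,87). Both corners are rounded, 25 mm radius on the centre line.
- corner1 (a point): Corner 1, where the first two legs' centre lines meet (just outside the rounding). The rod was bent by hand: each of the two bends may be up to 8 degrees more or less than nominal, kinked at the middle of the bend, and all that follows swings with it, so the third leg can lie over 30 mm off its nominal line: feel or look for it.
- carrier: Loose specimen carrier, about 0.1 to 0.17 kg, threaded on the rod's first leg: steel eye ring, bore 16 mm, outside 36 mm, 10 mm along the rod (4 mm play all round when centred). Origin: ring centre; x along the rod away from the post, z up. It hangs from the top of its bore: origin 4 mm below the rod's line. A clip with a slide hangs below, 26 mm wide, down to 78 mm below the origin.
- grip (a point): Centre of the carrier's upright blue square grip, 16x16 mm, 48 mm tall: it rises from 17 to 65 mm above the ring's centre, sides along the carrier's x and y; this point is 41 mm above the ring's centre.
- sleeve (a joint): Red sleeve (27 mm diameter) of the black end stop (30 mm diameter, 16 mm long) on the third leg. The stop's near face lies 85 to 111 mm beyond corner 2, not known more closely. Joint, m: 0 = sleeve stands 8 mm out towards the carrier, 0.008 = fully in, at the hard stop. It slides stiffly along the leg (about 4 N) and stays where left.
- vial_r2: Bystander: closed vial with black cap and grey filling, 28 mm diameter, 56 mm high, on the worktop. Origin: centre of its underside.
- vial_free: Bystander: closed vial with black cap and beige filling, 28 mm diameter, 56 mm high, on the worktop. Origin: centre of its underside.
- beaker_50: Bystander: small empty beaker, 43 mm diameter, 56 mm high, on the worktop. Origin: centre of its underside.
Not all that is in view belongs to the job. Of the things that look like the carrier, the smaller one is meant.

How it is judged:
On the way, in this order (a step that is already met when the one before it is completed fails the run):
1. the carrier is round the first bend, on the second leg (y of carrier in the frame of stand above 0.045 m).
2. the carrier is round the second bend, on the third leg (x of carrier in the frame of stand above 0.195 m).
At the end, for the whole second after the job is handed in: The red sleeve is pushed in at least 6.8 of its 8 mm, the carrier hangs on the third leg (its origin more than 215 mm from the post along the stand's x), upright within 0.4 rad, slower than 0.06 m/s, and released (value of joint sleeve above 0.0068 m and x of carrier in the frame of stand above 0.215 m and angle between carrier's own z axis and vertical below 0.4 rad and linear speed of carrier below 0.06 m/s and contact force between carrier and the fingers below 0.1 N); the robot touches nothing.
It fails at once if the carrier is forced against the rod or the stop with more than 20 N (contact force between carrier and stand above 20 N).
It fails at once if the fingers press on the stand, rod, stop or sleeve with more than 1 N (contact force between the fingers and stand above 1 N).
It fails at once if a vial or the beaker is moved more than 15 mm (distance of any of vial_r2, vial_free, beaker_50 from where it was at the start of the episode above 0.015 m).
It also fails if it takes over 67 s, if anything falls off the work surface, if the arm or the gripper's body presses on something with over 40 N, if the wrist force passes 120 N, or if a joint passes its speed limit or range.

## Working session

There is one attempt and no reset: what is moved stays moved. The work goes in short steps, Python scripts to look and compute and a tool call to move; the robot and the scene stay as the last step left them, time stands still between calls to the robot, and variables do not carry over. Pictures are saved under pics/ and viewed, at most 10 in all, crops included, and the job is handed in when it is done.

Besides the shell and the picture viewer there is one more tool, called after "Emit:" as name(argument=value, ...), one argument or row to a line, values as JSON. jog_arm: Moves the arm, as the interface text tells. Shifts and turns lie within -1 to 1; 1 stands for 0.02 m of shift or 45 degrees of turn. Its arguments: {"type":"object","properties":{"plan":{"type":"array"},"grip_force":{"type":"number"}},"required":["plan"]}

```bash
mkdir -p pics; ls
cat > h.py <<'E'
import numpy as np,cv2
from scipy.spatial.transform import Rotation as R
from station import ctrl
def cam(name):
    i=ctrl.camera_info(name);K=np.array(i["camera_matrix"]);k=i["k1"]
    if name=="wrist":
        o=ctrl.get_obs();T=np.eye(4);T[:3,:3]=R.from_rotvec(o["tool_rot"]).as_matrix();T[:3,3]=o["tool_pos"]
        T=T@np.array(i["T_tool_cam"]);return K,k,T
    T=np.eye(4);Rm=R.from_rotvec(np.ravel(i["rvec"])).as_matrix();T[:3,:3]=Rm.T;T[:3,3]=-Rm.T@np.ravel(i["tvec"]);return K,k,T
def ray(c,uv):
    K,k,T=c;uv=np.atleast_2d(np.float64(uv))
    n=cv2.undistortPoints(uv[:,None],K,np.array([k,0,0,0,0.]))[:,0]
    return n,T
def pt(c,uv,depth):
    n,T=ray(c,uv);d=np.ravel(depth)[:,None];return (np.hstack([n,np.ones((len(n),1))])*d)@T[:3,:3].T+T[:3,3]
def plane(c,uv,z):
    n,T=ray(c,uv);v=np.hstack([n,np.ones((len(n),1))])@T[:3,:3].T;return T[:3,3]+v*((z-T[2,3])/v[:,2:])
def grab(name,save=None):
    c=cam(name);im,d=ctrl.get_image(name)
    if save: cv2.imwrite("pics/%s.png"%save,im[:,:,::-1])
    return c,im,d
E
python3 - <<'E'
from h import *
for n in("scene","top"):
    c,im,d=grab(n,n);np.savez(n+".npz",im=im,d=d);print(n,c[2].round(3).tolist(),c[0][0,0],c[1])
print(ctrl.get_obs())
E
```

```text
pics
scene [[0.631, -0.494, 0.598, 0.012], [-0.775, -0.393, 0.494, -0.389], [-0.01, -0.776, -0.631, 0.671], [0.0, 0.0, 0.0, 1.0]] 504.1055898016524 -0.07952095962270238
top [[-0.012, -0.995, 0.097, 0.442], [-0.999, 0.009, -0.031, 0.056], [0.03, -0.097, -0.995, 0.963], [0.0, 0.0, 0.0, 1.0]] 526.2228990990329 0.05298056113377596
{'t': 0.1, 'q': array([ 1.19099974e+00,  5.32729985e-02,  1.61414964e+00, -5.23103979e-06,
        1.47599115e+00, -1.19006284e-01]), 'dq': array([-1.87576190e-03, -6.71339430e-04, -2.65760261e-03, -8.31527961e-05,
        6.78538298e-04, -2.04417737e-03]), 'effort': array([ 2.27516462e-04, -3.94902313e+01, -3.71364641e+01, -1.72027403e-04,
        3.87589331e-03,  1.07532568e-05]), 'tool_pos': array([0.16094912, 0.6033434 , 0.23020123]), 'tool_rot': array([-4.08429842e-01, -3.11448060e+00,  2.77375199e-03]), 'contact_force': array([ 0.34543338, -0.25387566, -1.13877034]), 'wrist_torque': array([-0.00947279,  0.0313444 , -0.00464606]), 'grip_force': 0.0, 'opening': 0.08540591685797995}
```

View pics/top.png

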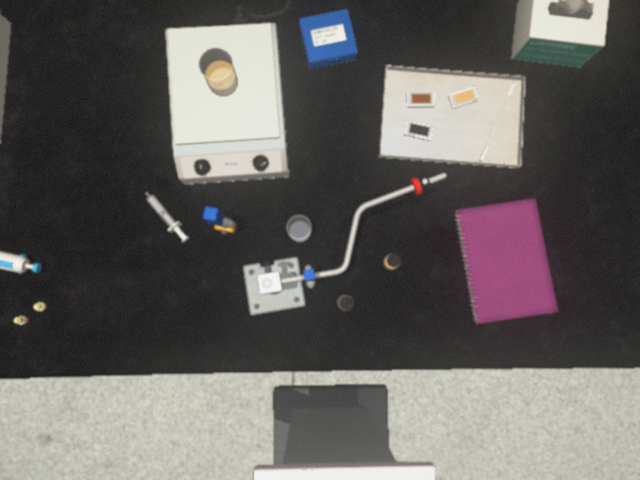

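View pics/scene.png

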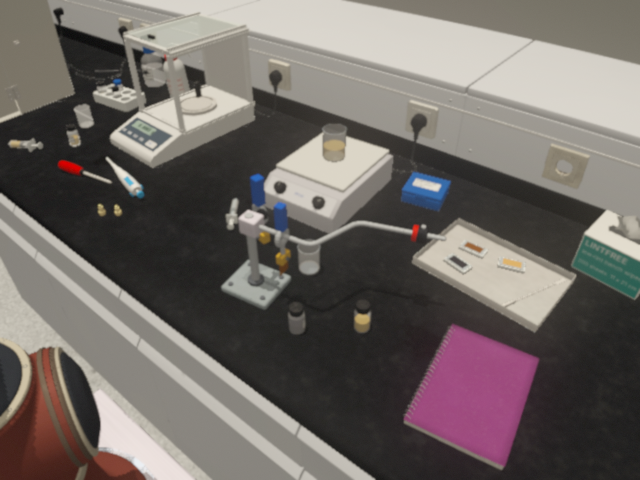

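The carrier could be mistaken for the other blue-gripped thing. In the top view there is one on the rod at (309,274) and one standing off to the left at (211,214). In the scene view they are at (280,215) and (257,190). I choose the one threaded on the rod's first leg and will check it in a crop while measuring the rod.

Run:
```python
from h import *
z=np.load("top.npz");im=z["im"];d=z["d"];c=cam("top")
P=pt(c,np.stack(np.meshgrid(np.arange(640),np.arange(480)),-1).reshape(-1,2),d.reshape(-1)).reshape(480,640,3)
hsv=cv2.cvtColor(im,cv2.COLOR_RGB2HSV)
H,S,V=[hsv[...,i].astype(int) for i in range(3)]
roi=np.zeros((480,640),bool);roi[165:320,240:455]=1
blue=(H>105)&(H<130)&(S>120)&(V>70);red=((H<8)|(H>172))&(S>150)
for n,m in(("blue rod",blue&roi),("blue other",blue&(np.indices(m.shape)[0]>195 if 0 else np.ones_like(blue))&~roi&(np.arange(480)[:,None]>190)&(np.arange(640)[None]>150)),("red",red&roi)):
    v,u=np.nonzero(m);p=P[m];print(n,len(u),u.mean(),v.mean(),np.median(p,0).round(4),np.percentile(p[:,2],[5,50,95]).round(3))
# rod
m=roi&(V>110)&(S<60)
v,u=np.nonzero(m)
for u0 in range(285,450,6):
    k=m[:,u0]; vs=np.nonzero(k)[0]
    if len(vs): q=[[u0,vs.mean()]];print(u0,vs.min(),vs.max(),len(vs),plane(c,q,.15)[0].round(4),np.median(P[vs,u0,2]).round(3))
for v0 in range(212,270,6):
    us=np.nonzero(m[v0,320:400])[0]+320
    if len(us): print("row",v0,us.min(),us.max(),plane(c,[[us.mean(),v0]],.15)[0].round(4))
print("post",plane(c,[[266,283]],.168))
for n in((346,303),(392,262),(299,228)): print(plane(c,[n],.056))
im2,_=np.load("scene.npz")["im"],0
a=cv2.resize(im2[160:300,210:350],(480,480),interpolation=2);b=cv2.resize(im[160:320,240:460],(660,480),interpolation=2)
cv2.imwrite("pics/crop.png",cv2.resize(np.hstack([a,b]),(800,337))[:,:,::-1])
o=ctrl.get_obs();print(R.from_rotvec(o["tool_rot"]).as_matrix().round(3))
```

```text
blue rod 118 308.99152542372883 274.1101694915254 [0.4767 0.06   0.2106] [0.177 0.211 0.213]
blue other 293 211.79180887372013 214.7372013651877 [0.5736 0.2105 0.1516] [0.003 0.152 0.155]
red 117 416.54700854700855 185.52991452991452 [ 0.6155 -0.1085  0.1598] [0.149 0.16  0.164]
285 165 309 63 [0.4979 0.0972 0.15  ] 0.015
291 225 307 63 [0.4831 0.0881 0.15  ] 0.014
297 216 306 71 [0.4921 0.0788 0.15  ] 0.014
303 221 305 38 [0.5005 0.0694 0.15  ] 0.01
309 225 287 21 [0.5116 0.0601 0.15  ] 0.057
315 273 275 3 [0.4795 0.0511 0.15  ] 0.153
321 271 276 6 [0.4801 0.0418 0.15  ] 0.152
327 270 275 6 [0.4816 0.0325 0.15  ] 0.153
333 270 274 5 [0.4823 0.0232 0.15  ] 0.153
339 267 273 7 [0.4853 0.0139 0.15  ] 0.151
345 253 269 17 [0.4991 0.0044 0.15  ] 0.153
351 227 253 27 [ 0.5318 -0.0054  0.15  ] 0.153
357 209 226 18 [ 0.5671 -0.0154  0.15  ] 0.153
363 203 210 8 [ 0.5845 -0.0251  0.15  ] 0.152
369 201 206 6 [ 0.5892 -0.0346  0.15  ] 0.152
375 199 204 6 [ 0.5923 -0.0441  0.15  ] 0.152
381 196 202 7 [ 0.5962 -0.0536  0.15  ] 0.153
387 194 199 6 [ 0.6001 -0.0632  0.15  ] 0.153
393 192 197 6 [ 0.
[... 295 characters left out ...]
 ] 0.152
441 173 179 7 [ 0.6323 -0.1493  0.15  ] 0.152
row 212 355 361 [ 0.5758 -0.0171  0.15  ]
row 218 353 358 [ 0.5664 -0.013   0.15  ]
row 224 352 357 [ 0.5569 -0.0113  0.15  ]
row 230 351 356 [ 0.5475 -0.0096  0.15  ]
row 236 349 354 [ 0.5381 -0.0063  0.15  ]
row 242 348 353 [ 0.5287 -0.0046  0.15  ]
row 248 347 352 [ 0.5193 -0.0029  0.15  ]
row 254 345 350 [5.1e-01 3.0e-04 1.5e-01]
row 260 344 349 [0.5007 0.002  0.15  ]
row 266 341 347 [0.4914 0.0061 0.15  ]
post [[0.46590167 0.12486475 0.168     ]]
[[ 0.43350694 -0.00216176  0.056     ]]
[[ 0.50323168 -0.08303727  0.056     ]]
[[0.56387193 0.07759855 0.056     ]]
[[-0.966  0.258 -0.001]
 [ 0.258  0.966 -0.002]
 [ 0.    -0.002 -1.   ]]
```

View pics/crop.png

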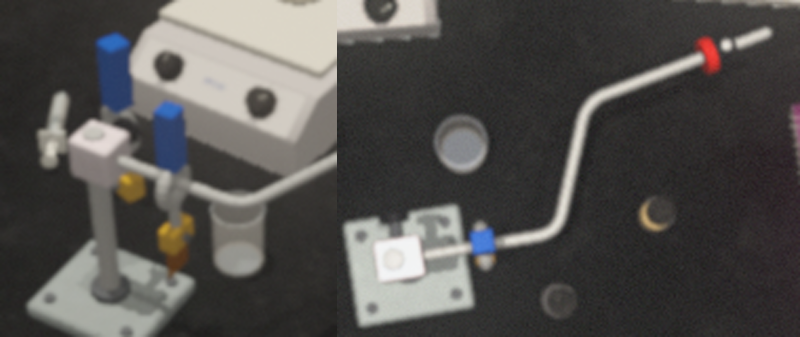

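The crop shows the smaller carrier threaded on the first leg, with its grip at top-view pixel (309,274) and its ring on the rod. The larger one stands behind the post and is a decoy. Next I turn the tool so that tool x lies along leg 1, and lift slightly.

Emit:
jog_arm(
  plan=[
    [0, 0, -0.2, 0, 0, 0.1875, 1],
    [0, 0, -0.2, 0, 0, 0.1875, 1],
    [0, 0, -0.2, 0, 0, 0.1875, 1],
    [0, 0, -0.2, 0, 0, 0.1875, 1],
    [0, 0, -0.2, 0, 0, 0.1875, 1],
    [0, 0, -0.2, 0, 0, 0.1875, 1],
    [0, 0, -0.2, 0, 0, 0.1875, 1],
    [0, 0, -0.2, 0, 0, 0.1875, 1],
  ],
)

```text
t: 0.9
tool_pos: [0.161, 0.6035, 0.2627]
tool_rot: [2.077, 2.356, -0.002]
contact_force: [-0.2, 0.7, 0.7]
opening: 0.0858
grip_force: 0.0
```

```bash
cat >> h.py <<'E'
def to(x,y,z,yaw=None):
    o=ctrl.get_obs();M=R.from_rotvec(o["tool_rot"]).as_matrix();dv=M.T@(np.array([x,y,z])-o["tool_pos"])
    a=np.degrees(np.arctan2(M[1,0],M[0,0]))
    print("t",round(o["t"],2),"pos",o["tool_pos"].round(4),"yaw",a.round(2),"F",o["contact_force"].round(2),"open",o["opening"].round(4),"shift units",(dv/.02).round(3), "turn units",None if yaw is None else round(-(yaw-a)/45,3))
E
python3 -c "
from h import *
print(R.from_rotvec(ctrl.get_obs()['tool_rot']).as_matrix().round(3))
to(.477,.060,.26,97.5)"
```

```text
[[-0.125  0.992 -0.   ]
 [ 0.992  0.125 -0.001]
 [-0.001 -0.001 -1.   ]]Traceback (most recent call last):
  File "<string>", line 4, in <module>
    to(.477,.060,.26,97.5)
    ~~^^^^^^^^^^^^^^^^^^^^
  File "h.py", line 25, in to
    print("t",round(o["t"],2),"pos",o["tool_pos"].round(4),"yaw",a.round(2),"F",o["contact_force"].round(2),"open",o["opening"].round(4),"shift units",(dv/.02).round(3), "turn units",None if yaw is None else round(-(yaw-a)/45,3))
                                                                                                                   ^^^^^^^^^^^^^^^^^^
AttributeError: 'float' object has no attribute 'round'
```

Emit:
jog_arm(
  plan=[
    [-1, 0.42, 0, 0, 0, 0, 1],
    [-1, 0.42, 0, 0, 0, 0, 1],
    [-1, 0.42, 0, 0, 0, 0, 1],
    [-1, 0.42, 0, 0, 0, 0, 1],
    [-1, 0.42, 0, 0, 0, 0, 1],
    [-1, 0.42, 0, 0, 0, 0, 1],
    [-1, 0.42, 0, 0, 0, 0, 1],
    [-1, 0.42, 0, 0, 0, 0, 1],
  ],
)

```text
t: 1.7
tool_pos: [0.249, 0.453, 0.2627]
tool_rot: [2.07, 2.363, -0.001]
contact_force: [-0.3, 0.1, 0.2]
opening: 0.0857
grip_force: 0.0
```

Emit:
jog_arm(
  plan=[
    [-1, 0.42, 0, 0, 0, 0, 1],
    [-1, 0.42, 0, 0, 0, 0, 1],
    [-1, 0.42, 0, 0, 0, 0, 1],
    [-1, 0.42, 0, 0, 0, 0, 1],
    [-1, 0.42, 0, 0, 0, 0, 1],
    [-1, 0.42, 0, 0, 0, 0, 1],
    [-1, 0.42, 0, 0, 0, 0, 1],
    [-1, 0.42, 0, 0, 0, 0, 1],
  ],
)

```text
t: 2.5
tool_pos: [0.3366, 0.3033, 0.2627]
tool_rot: [-2.07, -2.363, 0.001]
contact_force: [-0.2, -0.4, 0.5]
opening: 0.0852
grip_force: 0.0
```

Emit:
jog_arm(
  plan=[
    [-1, 0.42, 0, 0, 0, 0, 1],
    [-1, 0.42, 0, 0, 0, 0, 1],
    [-1, 0.42, 0, 0, 0, 0, 1],
    [-1, 0.42, 0, 0, 0, 0, 1],
    [-1, 0.42, 0, 0, 0, 0, 1],
    [-1, 0.42, 0, 0, 0, 0, 1],
    [-0.5, 0.42, 0, 0, 0, 0, 1],
    [0, 0, 0, 0, 0, 0, 1],
  ],
)

```text
t: 3.3
tool_pos: [0.4124, 0.1824, 0.2629]
tool_rot: [-2.072, -2.36, 0.001]
contact_force: [-1.0, 0.3, 0.2]
opening: 0.0854
grip_force: 0.0
```

```bash
sed -i 's/a.round(2)/round(a,2)/;s/o\["opening"\].round(4)/round(float(o["opening"]),4)/' h.py
python3 - <<'E'
from h import *
to(.477,.060,.26,97.5)
c,im,d=grab("wrist","w1")
print(c[2].round(3).tolist(),c[0][0,0])
hsv=cv2.cvtColor(im,cv2.COLOR_RGB2HSV);H,S,V=[hsv[...,i].astype(int) for i in range(3)]
m=((H>105)&(H<130)&(S>120)&(V>70)).astype(np.uint8)
n,l,st,ce=cv2.connectedComponentsWithStats(m)
for i in range(1,n):
    if st[i,4]>100:
        v,u=np.nonzero(l==i);p=pt(c,np.stack([u,v],1),d[v,u]);t=p[p[:,2]>.205]
        print(st[i],ce[i],np.median(p,0).round(4),len(t),t.mean(0).round(4) if len(t) else 0, t.min(0),t.max(0))
E
```

```text
t 3.3 pos [0.4124 0.1824 0.2629] yaw 97.43 F [-1.02  0.26  0.15] open 0.0854 shift units [-6.488  2.41   0.144] turn units -0.001
[[0.991, 0.125, 0.037, 0.403], [0.13, -0.948, -0.289, 0.257], [-0.001, 0.291, -0.957, 0.406], [0.0, 0.0, 0.0, 1.0]] 414.6721020441224
[ 514  193   76   51 2132] [552.20309568 217.53705441] [0.5683 0.2126 0.1441] 6 [0.4034 0.2567 0.4055] [0.40344631 0.2566523  0.40554442] [0.40344631 0.2566523  0.40554442]
[376 409  32  41 808] [390.80940594 426.55445545] [0.4782 0.0672 0.1819] 6 [0.4034 0.2567 0.4055] [0.40344631 0.2566523  0.40554442] [0.40344631 0.2566523  0.40554442]
```

View pics/w1.png

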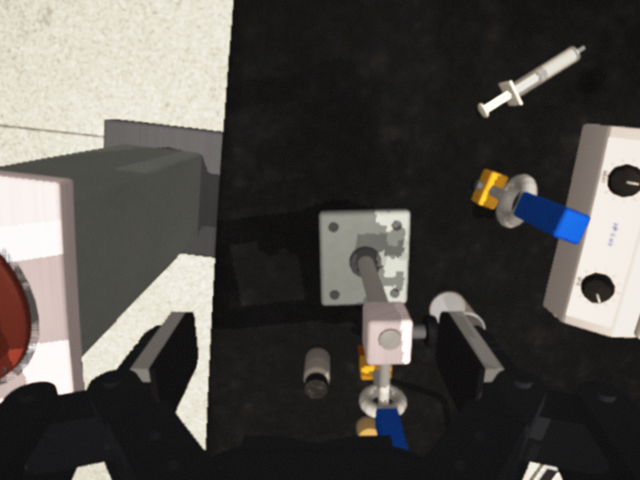

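The wrist view shows the post cap at (389,338), the carrier's ring at (383,401) and its grip running down to (391,445). The decoy is well off to the right at (550,215). I compute lateral positions next.

Run:
```python
from h import *
c=cam("wrist")
print(plane(c,[[365,258]],.014),plane(c,[[388,338]],.17),plane(c,[[383,401]],.146))
z=np.load("top.npz");im=z["im"];c=cam("top")
hsv=cv2.cvtColor(im,cv2.COLOR_RGB2HSV);H,S,V=[hsv[...,i].astype(int) for i in range(3)]
m=(H>105)&(H<130)&(S>120)&(V>70);m[:,:290]=0;m[:,330:]=0;m[:240]=0
v,u=np.nonzero(m);d=z["d"][v,u];p=pt(c,np.stack([u,v],1),d);k=p[:,2]>.2;print(k.sum(),u[k].min(),u[k].max(),v[k].min(),v[k].max(),plane(c,[[u[k].mean(),v[k].mean()]],.211))
to(.4767,.060,.26,97.5)
```

```text
[[0.46849285 0.12665686 0.014     ]] [[0.46629174 0.12665234 0.17      ]] [[0.47927369 0.05947266 0.146     ]]
112 303 314 269 280 [[0.47625685 0.06006052 0.211     ]]
t 3.35 pos [0.4119 0.1831 0.263 ] yaw 97.49 F [-0.48  0.5   0.19] open 0.0855 shift units [-6.524  2.409  0.144] turn units -0.0
```

Emit:
jog_arm(
  plan=[
    [-1, 0.38, 0, 0, 0, 0, 1],
    [-1, 0.38, 0, 0, 0, 0, 1],
    [-1, 0.38, 0, 0, 0, 0, 1],
    [-1, 0.38, 0, 0, 0, 0, 1],
    [-1, 0.38, 0, 0, 0, 0, 1],
    [-1, 0.38, 0, 0, 0, 0, 1],
    [-0.52, 0.17, 0, 0, 0, 0, 1],
    [0, 0, 0, 0, 0, 0, 1],
  ],
)

```text
t: 4.15
tool_pos: [0.4777, 0.0603, 0.2631]
tool_rot: [-2.071, -2.362, 0.0]
contact_force: [0.1, 0.2, -0.4]
opening: 0.0853
grip_force: 0.0
```

Emit:
jog_arm(
  plan=[
    [0, 0, 0.9, 0, 0, 0, 1],
    [0, 0, 0.9, 0, 0, 0, 1],
    [0, 0, 0.9, 0, 0, 0, 1],
    [0, 0, 0.9, 0, 0, 0, 1],
    [0, 0, 0.7, 0, 0, 0, 1],
    [0, 0, 0, 0, 0, 0, 1],
  ],
)

```text
t: 4.75
tool_pos: [0.4758, 0.0612, 0.1748]
tool_rot: [-2.066, -2.361, 0.004]
contact_force: [0.1, -0.5, -0.1]
opening: 0.0853
grip_force: 0.0
```

Run:
```python
from h import *
to(.4775,.060,.176,97.5)
c,im,d=grab("wrist","w2");np.savez("w2.npz",im=im,d=d)
hsv=cv2.cvtColor(im,cv2.COLOR_RGB2HSV);H,S,V=[hsv[...,i].astype(int) for i in range(3)]
m=((H>105)&(H<130)&(S>120)&(V>70)).astype(np.uint8)
n,l,st,ce=cv2.connectedComponentsWithStats(m)
for i in range(1,n):
    if st[i,4]>100:
        v,u=np.nonzero(l==i);p=pt(c,np.stack([u,v],1),d[v,u]);print(st[i],ce[i],np.median(p,0).round(4),np.percentile(p,[3,97],axis=0).round(4).tolist())
```

```text
t 4.75 pos [0.4758 0.0612 0.1748] yaw 97.62 F [ 0.12 -0.51 -0.08] open 0.0853 shift units [-0.072  0.075 -0.059] turn units 0.003
[ 532    0   98   23 1322] [571.27080182   7.8494705 ] [0.5763 0.2007 0.1137] [[0.566, 0.1992, 0.0957], [0.5832, 0.2045, 0.1396]]
[ 297  295   53  107 4974] [322.99698432 350.23924407] [0.4782 0.0661 0.2068] [[0.4708, 0.0534, 0.1694], [0.4857, 0.068, 0.2117]]
```

View pics/w2.png

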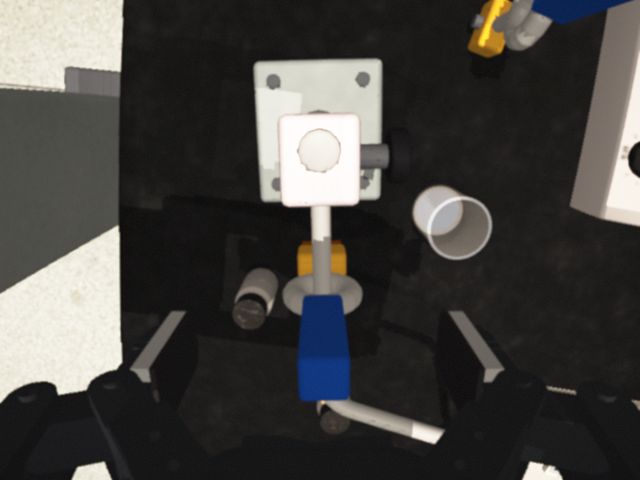

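Emit:
jog_arm(
  plan=[
    [0, 0.07, -0.06, 0, 0, 0, -1],
    [0, 0, 0, 0, 0, 0, -1],
    [0, 0, 0, 0, 0, 0, -1],
    [0, 0, 0, 0, 0, 0, -1],
    [0, 0, 0, 0, 0, 0, -1],
    [0, 0, 0, 0, 0, 0, -1],
    [0, 0, 0, 0, 0, 0, -1],
    [0, 0, 0, 0, 0, 0, -1],
  ],
  grip_force=60,
)

```text
t: 5.6
tool_pos: [0.4792, 0.0605, 0.179]
tool_rot: [2.07, 2.363, 0.001]
contact_force: [-0.5, 0.1, 2.4]
opening: 0.0153
grip_force: 58.5
```

Emit:
jog_arm(
  plan=[
    [0, 0, 0, 0, 0, 0, -1],
    [0, 0, 0, 0, 0, 0, -1],
    [0, 0, 0, 0, 0, 0, -1],
  ],
)

```text
t: 5.9
tool_pos: [0.4792, 0.0605, 0.1789]
tool_rot: [2.07, 2.363, 0.001]
contact_force: [-0.9, -0.8, 3.8]
opening: 0.015
grip_force: 58.7
```

Emit:
jog_arm(
  plan=[
    [0, 0, -0.05, 0, 0, 0, -1],
    [0, 0, -0.05, 0, 0, 0, -1],
    [0, 0, 0, 0, 0, 0, -1],
  ],
)

```text
t: 6.2
tool_pos: [0.4785, 0.0606, 0.1796]
tool_rot: [-2.069, -2.362, 0.001]
contact_force: [0.1, 0.0, -1.3]
opening: 0.0153
grip_force: 58.4
```

Emit:
jog_arm(
  plan=[
    [0, 0, -0.05, 0, 0, 0, -1],
    [0, 0, -0.05, 0, 0, 0, -1],
    [0, 0, 0, 0, 0, 0, -1],
  ],
)

```text
t: 6.5
tool_pos: [0.479, 0.0605, 0.1825]
tool_rot: [-2.07, -2.363, 0.0]
contact_force: [-0.1, -0.1, -0.8]
opening: 0.0153
grip_force: 58.4
```

Run:
```python
from h import *
to(.485,.0053,.184,97.5)
c,im,d=grab("wrist","w3")
hsv=cv2.cvtColor(im,cv2.COLOR_RGB2HSV);H,S,V=[hsv[...,i].astype(int) for i in range(3)]
# rod between block and ring: rows 210..270
for v in range(212,300,8):
    k=np.nonzero((V[v,280:370]>130)&(S[v,280:370]<70))[0]+280
    if len(k):print(v,k.min(),k.max(),plane(c,[[k.mean(),v]],.15).round(4))
```

```text
t 6.5 pos [0.479  0.0605 0.1825] yaw 97.56 F [-0.09 -0.15 -0.81] open 0.0153 shift units [-2.776 -0.064 -0.076] turn units 0.001
212 304 321 [[0.4733 0.0941 0.15  ]]
220 305 321 [[0.4739 0.0906 0.15  ]]
228 305 322 [[0.4746 0.087  0.15  ]]
236 305 321 [[0.4749 0.0834 0.15  ]]
244 309 321 [[0.4762 0.0798 0.15  ]]
252 309 322 [[0.4769 0.0762 0.15  ]]
260 309 322 [[0.4774 0.0724 0.15  ]]
268 310 321 [[0.4779 0.0686 0.15  ]]
276 302 329 [[0.4787 0.0648 0.15  ]]
284 310 321 [[0.479  0.0609 0.15  ]]
292 339 346 [[0.4918 0.0586 0.15  ]]
```

View pics/w3.png

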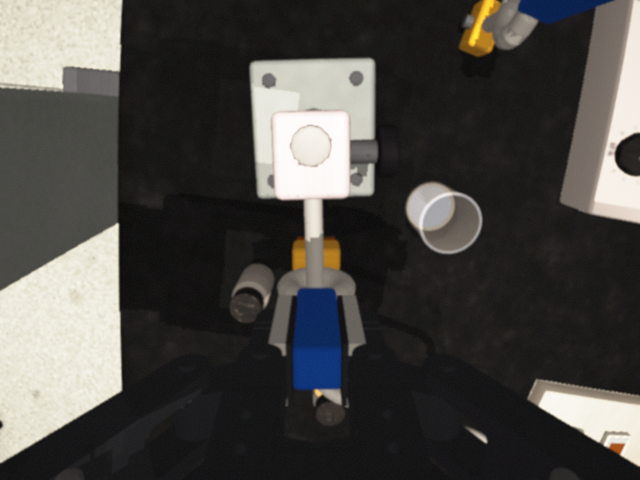

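The wrist view shows the grip held squarely between the pads at (317,340). The rod enters the ring centrally at (314,270), and the forces read near zero, so the ring floats in its play. Next I make a path helper from fitted leg lines.

```bash
cat > path.py <<'E'
from h import *
import sys
def fitleg(m,sel):
    c=cam("top");v,u=np.nonzero(m&sel);p=plane(c,np.stack([u,v],1),.152)[:,:2]
    f=cv2.fitLine(p.astype(np.float32),cv2.DIST_HUBER,0,1e-4,1e-4).ravel();d,o=f[:2],f[2:]
    return np.float64(o),np.float64(d)
z=np.load("top.npz");hsv=cv2.cvtColor(z["im"],cv2.COLOR_RGB2HSV);m=(hsv[...,2]>100)&(hsv[...,1]<70)
U,V=np.meshgrid(np.arange(640),np.arange(480))
L=[fitleg(m,(U>315)&(U<333)&(V>262)&(V<282)),fitleg(m,(V>219)&(V<251)&(U>340)&(U<365)),fitleg(m,(U>372)&(U<410)&(V>180)&(V<212))]
u=[d*(1 if d@g>0 else -1) for (o,d),g in zip(L,[(0,-1),(1,0),(0,-1)])]
X=lambda i,j:L[i][0]+u[i]*np.linalg.solve(np.stack([u[i],-u[j]],1),L[j][0]-L[i][0])[0]
off=np.array([float(a) for a in sys.argv[2:4]]) if len(sys.argv)>3 else np.array([.0005,0])
C1,C2=X(0,1)+off,X(1,2)+off
ang=[np.degrees(np.arctan2(*d[::-1])) for d in u]
def build():
    pts=[C1-u[0]*.1];
    for C,a,b in((C1,u[0],u[1]),(C2,u[1],u[2])):
        th=np.arccos(a@b);t=.025*np.tan(th/2);n=b-a*(a@b);n/=np.linalg.norm(n)
        O=C-a*t+n*.025
        for f in np.linspace(0,th,40): pts.append(O+.025*(-n*np.cos(f)+a*np.sin(f)))
    pts.append(C2+u[2]*.15);return np.array(pts)
P=build();S=np.r_[0,np.cumsum(np.linalg.norm(np.diff(P,axis=0),axis=1))]
at=lambda s:np.array([np.interp(s,S,P[:,0]),np.interp(s,S,P[:,1])])
def tan(s): d=at(s+.003)-at(s-.003);return np.arctan2(d[1],d[0])
if __name__=="__main__":
    ds=float(sys.argv[1]);o=ctrl.get_obs();M=R.from_rotvec(o["tool_rot"]).as_matrix();p=o["tool_pos"][:2]
    ss=np.arange(0,S[-1],.0002);s=ss[np.argmin([np.hypot(*(at(q)-p)) for q in ss])]
    print("C",C1.round(4),C2.round(4),"ang",np.round(ang,1),"s",round(s,4),"err mm",((at(s)-p)*1e3).round(2),"past C2 mm",((p-C2)@u[2]*1e3).round(1),"F",o["contact_force"].round(2),"z",o["tool_pos"][2].round(4))
    y=np.arctan2(M[1,0],M[0,0]);zc=o["tool_pos"][2];rows=[]
    for i in range(1,9):
        q=at(s+ds*i);d=q-p;w=tan(s+ds*i)+np.pi;dy=(w-y+np.pi)%(2*np.pi)-np.pi;dy=np.clip(dy,-.14,.14)
        tx=np.array([np.cos(y),np.sin(y)]);ty=np.array([np.sin(y),-np.cos(y)])
        rows.append([round(d@tx/.02,3),round(d@ty/.02,3),round((zc-.1828)/.02/8,3),0,0,round(-np.degrees(dy)/45,3),-1]);p=q;y+=dy
    print(rows)
E
python3 path.py .003
```

```text
C [0.4862 0.0063] [ 0.5822 -0.0175] ang [-79.6 -13.9 -68.7] s 0.0454 err mm [-2.6  -0.51] past C2 mm -110.2 F [ 0.13 -0.06 -1.92] z 0.1825
[[np.float64(-0.158), np.float64(-0.125), np.float64(-0.002), 0, 0, np.float64(-0.063), -1], [np.float64(-0.15), np.float64(0.0), np.float64(-0.002), 0, 0, np.float64(-0.0), -1], [np.float64(-0.15), np.float64(-0.0), np.float64(-0.002), 0, 0, np.float64(-0.0), -1], [np.float64(-0.15), np.float64(0.0), np.float64(-0.002), 0, 0, np.float64(-0.0), -1], [np.float64(-0.15), np.float64(0.0), np.float64(-0.002), 0, 0, np.float64(0.0), -1], [np.float64(-0.15), np.float64(0.0), np.float64(-0.002), 0, 0, np.float64(-0.0), -1], [np.float64(-0.15), np.float64(-0.0), np.float64(-0.002), 0, 0, np.float64(-0.0), -1], [np.float64(-0.15), np.float64(-0.0), np.float64(-0.002), 0, 0, np.float64(0.0), -1]]
```

```bash
sed -i 's/^X=lambda/u[0]=np.array([np.cos(np.radians(-81.5)),np.sin(np.radians(-81.5))]);L[0]=(np.array([.4780,.0605]),u[0])\nX=lambda/; s/rows.append(\[/rows.append([float(k) for k in [/; s/,-1\]);p=q/,-1]]);p=q/' path.py; python3 path.py .003
```

```text
C [0.4866 0.0062] [ 0.5822 -0.0175] ang [-81.5 -13.9 -68.7] s 0.0452 err mm [-0.45 -0.12] past C2 mm -110.2 F [ 0.13 -0.06 -1.92] z 0.1825
[[-0.153, -0.021, -0.002, 0.0, 0.0, -0.021, -1.0], [-0.15, 0.0, -0.002, 0.0, 0.0, -0.0, -1.0], [-0.15, -0.0, -0.002, 0.0, 0.0, 0.0, -1.0], [-0.15, 0.0, -0.002, 0.0, 0.0, -0.0, -1.0], [-0.15, 0.0, -0.002, 0.0, 0.0, -0.0, -1.0], [-0.15, -0.0, -0.002, 0.0, 0.0, -0.0, -1.0], [-0.15, 0.0, -0.002, 0.0, 0.0, -0.0, -1.0], [-0.15, -0.0, -0.002, 0.0, 0.0, -0.0, -1.0]]
```

Emit:
jog_arm(
  plan=[
    [-0.15, -0.02, 0, 0, 0, -0.02, -1],
    [-0.15, 0, 0, 0, 0, 0, -1],
    [-0.15, 0, 0, 0, 0, 0, -1],
    [-0.15, 0, 0, 0, 0, 0, -1],
    [-0.15, 0, 0, 0, 0, 0, -1],
    [-0.15, 0, 0, 0, 0, 0, -1],
    [-0.15, 0, 0, 0, 0, 0, -1],
    [-0.15, 0, 0, 0, 0, 0, -1],
  ],
)

```text
t: 7.35
tool_pos: [0.4821, 0.0364, 0.1825]
tool_rot: [2.052, 2.379, -0.0]
contact_force: [0.4, -0.9, -1.1]
opening: 0.0152
grip_force: 58.4
```

```bash
python3 path.py .0025
```

```text
C [0.4866 0.0062] [ 0.5822 -0.0175] ang [-81.5 -13.9 -68.7] s 0.0694 err mm [-0.01  0.03] past C2 mm -86.6 F [ 0.36 -0.86 -1.07] z 0.1825
[[-0.124, -0.0, -0.002, 0.0, 0.0, -0.001, -1.0], [-0.125, -0.0, -0.002, 0.0, 0.0, -0.0, -1.0], [-0.125, 0.0, -0.002, 0.0, 0.0, -0.0, -1.0], [-0.125, 0.0, -0.002, 0.0, 0.0, 0.0, -1.0], [-0.125, -0.0, -0.002, 0.0, 0.0, -0.012, -1.0], [-0.125, 0.0, -0.002, 0.0, 0.0, -0.061, -1.0], [-0.125, 0.005, -0.002, 0.0, 0.0, -0.112, -1.0], [-0.125, 0.006, -0.002, 0.0, 0.0, -0.127, -1.0]]
```

Emit:
jog_arm(
  plan=[
    [-0.125, 0, 0, 0, 0, 0, -1],
    [-0.125, 0, 0, 0, 0, 0, -1],
    [-0.125, 0, 0, 0, 0, 0, -1],
    [-0.125, 0, 0, 0, 0, 0, -1],
    [-0.125, 0, 0, 0, 0, -0.01, -1],
    [-0.125, 0, 0, 0, 0, -0.06, -1],
    [-0.125, 0.005, 0, 0, 0, -0.11, -1],
    [-0.125, 0.006, 0, 0, 0, -0.127, -1],
  ],
)

```text
t: 8.15
tool_pos: [0.4857, 0.0169, 0.1825]
tool_rot: [1.745, 2.612, -0.0]
contact_force: [-0.4, -0.1, -1.1]
opening: 0.0149
grip_force: 58.4
```

```bash
python3 path.py .0022
```

```text
C [0.4866 0.0062] [ 0.5822 -0.0175] ang [-81.5 -13.9 -68.7] s 0.0894 err mm [ 0.04 -0.04] past C2 mm -67.1 F [-0.38 -0.11 -1.06] z 0.1825
[[-0.113, 0.006, -0.002, 0.0, 0.0, -0.113, -1.0], [-0.11, 0.005, -0.002, 0.0, 0.0, -0.112, -1.0], [-0.11, 0.005, -0.002, 0.0, 0.0, -0.112, -1.0], [-0.11, 0.005, -0.002, 0.0, 0.0, -0.112, -1.0], [-0.11, 0.005, -0.002, 0.0, 0.0, -0.112, -1.0], [-0.11, 0.005, -0.002, 0.0, 0.0, -0.112, -1.0], [-0.11, 0.005, -0.002, 0.0, 0.0, -0.112, -1.0], [-0.11, 0.005, -0.002, 0.0, 0.0, -0.112, -1.0]]
```

Emit:
jog_arm(
  plan=[
    [-0.11, 0.005, 0, 0, 0, -0.112, -1],
    [-0.11, 0.005, 0, 0, 0, -0.112, -1],
    [-0.11, 0.005, 0, 0, 0, -0.112, -1],
    [-0.11, 0.005, 0, 0, 0, -0.112, -1],
  ],
)

```text
t: 8.55
tool_pos: [0.4905, 0.0095, 0.1825]
tool_rot: [-1.261, -2.877, 0.0]
contact_force: [0.4, 0.5, -2.1]
opening: 0.0149
grip_force: 58.4
```

Emit:
jog_arm(
  plan=[
    [-0.11, 0.005, 0, 0, 0, -0.112, -1],
    [-0.11, 0.005, 0, 0, 0, -0.112, -1],
    [-0.11, 0.005, 0, 0, 0, -0.112, -1],
    [-0.11, 0.005, 0, 0, 0, -0.112, -1],
  ],
)

```text
t: 8.95
tool_pos: [0.4974, 0.0042, 0.1825]
tool_rot: [-0.738, -3.054, 0.0]
contact_force: [-0.0, -0.1, -1.4]
opening: 0.0149
grip_force: 58.4
```

```bash
python3 path.py .0022
```

```text
C [0.4866 0.0062] [ 0.5822 -0.0175] ang [-81.5 -13.9 -68.7] s 0.107 err mm [ 0.03 -0.03] past C2 mm -51.0 F [-0.03 -0.1  -1.42] z 0.1825
[[-0.112, 0.004, -0.002, 0.0, 0.0, -0.113, -1.0], [-0.11, 0.005, -0.002, 0.0, 0.0, -0.1, -1.0], [-0.11, 0.005, -0.002, 0.0, 0.0, -0.061, -1.0], [-0.11, 0.002, -0.002, 0.0, 0.0, -0.02, -1.0], [-0.11, -0.0, -0.002, 0.0, 0.0, -0.0, -1.0], [-0.11, -0.0, -0.002, 0.0, 0.0, -0.0, -1.0], [-0.11, 0.0, -0.002, 0.0, 0.0, -0.0, -1.0], [-0.11, -0.0, -0.002, 0.0, 0.0, 0.0, -1.0]]
```

Forces stay at carrier weight, so I continue.

Emit:
jog_arm(
  plan=[
    [-0.11, 0.005, 0, 0, 0, -0.11, -1],
    [-0.11, 0.005, 0, 0, 0, -0.1, -1],
    [-0.11, 0.005, 0, 0, 0, -0.06, -1],
    [-0.11, 0.002, 0, 0, 0, -0.02, -1],
    [-0.11, 0, 0, 0, 0, 0, -1],
    [-0.11, 0, 0, 0, 0, 0, -1],
    [-0.11, 0, 0, 0, 0, 0, -1],
    [-0.11, 0, 0, 0, 0, 0, -1],
  ],
)

```text
t: 9.75
tool_pos: [0.5144, -0.0006, 0.1825]
tool_rot: [-0.393, -3.117, 0.0]
contact_force: [-0.4, -0.7, -1.4]
opening: 0.0152
grip_force: 58.4
```

```bash
python3 path.py .003
```

```text
C [0.4866 0.0062] [ 0.5822 -0.0175] ang [-81.5 -13.9 -68.7] s 0.1246 err mm [-0.04 -0.05] past C2 mm -40.4 F [-0.44 -0.71 -1.38] z 0.1825
[[-0.148, -0.002, -0.002, 0.0, 0.0, -0.01, -1.0], [-0.15, 0.0, -0.002, 0.0, 0.0, -0.0, -1.0], [-0.15, 0.0, -0.002, 0.0, 0.0, -0.0, -1.0], [-0.15, 0.0, -0.002, 0.0, 0.0, -0.0, -1.0], [-0.15, 0.0, -0.002, 0.0, 0.0, -0.0, -1.0], [-0.15, 0.0, -0.002, 0.0, 0.0, -0.0, -1.0], [-0.15, 0.0, -0.002, 0.0, 0.0, -0.0, -1.0], [-0.15, -0.0, -0.002, 0.0, 0.0, 0.0, -1.0]]
```

Emit:
jog_arm(
  plan=[
    [-0.15, 0, 0, 0, 0, -0.01, -1],
    [-0.15, 0, 0, 0, 0, 0, -1],
    [-0.15, 0, 0, 0, 0, 0, -1],
    [-0.15, 0, 0, 0, 0, 0, -1],
    [-0.15, 0, 0, 0, 0, 0, -1],
    [-0.15, 0, 0, 0, 0, 0, -1],
    [-0.15, 0, 0, 0, 0, 0, -1],
    [-0.15, 0, 0, 0, 0, 0, -1],
  ],
)

```text
t: 10.55
tool_pos: [0.5378, -0.0064, 0.1825]
tool_rot: [-0.38, -3.118, 0.0]
contact_force: [-0.4, 0.4, -0.1]
opening: 0.0151
grip_force: 58.4
```

Emit:
jog_arm(
  plan=[
    [-0.15, 0, 0, 0, 0, 0, -1],
    [-0.15, 0, 0, 0, 0, 0, -1],
    [-0.15, 0, 0, 0, 0, 0, -1],
    [-0.15, 0, 0, 0, 0, 0, -1],
    [-0.15, 0, 0, 0, 0, 0, -1],
    [-0.15, 0, 0, 0, 0, 0, -1],
    [-0.15, 0, 0, 0, 0, 0, -1],
    [-0.15, 0, 0, 0, 0, 0, -1],
  ],
)

```text
t: 11.35
tool_pos: [0.5611, -0.0122, 0.1825]
tool_rot: [0.38, 3.118, -0.0]
contact_force: [-0.2, -0.0, -0.9]
opening: 0.015
grip_force: 58.4
```

```bash
python3 path.py .0025
```

```text
C [0.4866 0.0062] [ 0.5822 -0.0175] ang [-81.5 -13.9 -68.7] s 0.1728 err mm [ 0.07 -0.08] past C2 mm -12.6 F [-0.22 -0.01 -0.92] z 0.1825
[[-0.129, -0.003, -0.002, 0.0, 0.0, 0.001, -1.0], [-0.125, 0.0, -0.002, 0.0, 0.0, 0.0, -1.0], [-0.125, 0.0, -0.002, 0.0, 0.0, 0.013, -1.0], [-0.125, -0.0, -0.002, 0.0, 0.0, 0.063, -1.0], [-0.125, -0.005, -0.002, 0.0, 0.0, 0.113, -1.0], [-0.125, -0.006, -0.002, 0.0, 0.0, 0.127, -1.0], [-0.125, -0.006, -0.002, 0.0, 0.0, 0.127, -1.0], [-0.125, -0.006, -0.002, 0.0, 0.0, 0.127, -1.0]]
```

Emit:
jog_arm(
  plan=[
    [-0.128, -0.003, 0, 0, 0, 0, -1],
    [-0.125, 0, 0, 0, 0, 0, -1],
    [-0.125, 0, 0, 0, 0, 0.013, -1],
    [-0.125, 0, 0, 0, 0, 0.063, -1],
    [-0.125, -0.005, 0, 0, 0, 0.113, -1],
  ],
)

```text
t: 11.85
tool_pos: [0.5731, -0.0155, 0.1825]
tool_rot: [-0.616, -3.081, -0.0]
contact_force: [0.3, 0.7, -1.3]
opening: 0.0149
grip_force: 58.4
```

Emit:
jog_arm(
  plan=[
    [-0.125, -0.006, 0, 0, 0, 0.127, -1],
    [-0.125, -0.006, 0, 0, 0, 0.127, -1],
    [-0.125, -0.006, 0, 0, 0, 0.127, -1],
  ],
)

```text
t: 12.15
tool_pos: [0.5795, -0.0194, 0.1825]
tool_rot: [-1.07, -2.954, -0.0]
contact_force: [-0.6, -1.3, -0.8]
opening: 0.0149
grip_force: 58.4
```

```bash
python3 path.py .0025
```

```text
C [0.4866 0.0062] [ 0.5822 -0.0175] ang [-81.5 -13.9 -68.7] s 0.1928 err mm [ 0.07 -0.03] past C2 mm 0.7 F [-0.56 -1.29 -0.84] z 0.1825
[[-0.129, -0.005, -0.002, 0.0, 0.0, 0.123, -1.0], [-0.125, -0.006, -0.002, 0.0, 0.0, 0.127, -1.0], [-0.125, -0.006, -0.002, 0.0, 0.0, 0.127, -1.0], [-0.125, -0.006, -0.002, 0.0, 0.0, 0.127, -1.0], [-0.125, -0.006, -0.002, 0.0, 0.0, 0.095, -1.0], [-0.125, -0.004, -0.002, 0.0, 0.0, 0.042, -1.0], [-0.125, -0.0, -0.002, 0.0, 0.0, 0.002, -1.0], [-0.125, 0.0, -0.002, 0.0, 0.0, -0.0, -1.0]]
```

Emit:
jog_arm(
  plan=[
    [-0.127, -0.005, 0, 0, 0, 0.123, -1],
    [-0.125, -0.006, 0, 0, 0, 0.127, -1],
    [-0.125, -0.006, 0, 0, 0, 0.127, -1],
    [-0.125, -0.006, 0, 0, 0, 0.127, -1],
  ],
)

```text
t: 12.55
tool_pos: [0.5858, -0.0271, 0.1825]
tool_rot: [-1.63, -2.686, -0.0]
contact_force: [0.1, -0.1, 0.2]
opening: 0.0152
grip_force: 58.4
```

Emit:
jog_arm(
  plan=[
    [-0.125, -0.006, 0, 0, 0, 0.095, -1],
    [-0.125, -0.004, 0, 0, 0, 0.042, -1],
    [-0.125, 0, 0, 0, 0, 0, -1],
    [-0.125, 0, 0, 0, 0, 0, -1],
  ],
)

```text
t: 12.95
tool_pos: [0.5896, -0.0365, 0.1825]
tool_rot: [-1.765, -2.599, 0.0]
contact_force: [0.5, 0.5, -1.1]
opening: 0.0153
grip_force: 58.4
```

```bash
python3 path.py .003; python3 -c "
from h import *
c,im,d=grab('top','top2')
cv2.imwrite('pics/top2c.png',cv2.resize(im[150:310,260:460],(750,600),interpolation=2)[:,:,::-1])"
```

```text
C [0.4866 0.0062] [ 0.5822 -0.0175] ang [-81.5 -13.9 -68.7] s 0.2128 err mm [0.01 0.07] past C2 mm 20.3 F [ 0.48  0.46 -1.05] z 0.1825
[[-0.147, 0.0, -0.002, 0.0, 0.0, 0.009, -1.0], [-0.15, -0.0, -0.002, 0.0, 0.0, 0.0, -1.0], [-0.15, -0.0, -0.002, 0.0, 0.0, -0.0, -1.0], [-0.15, 0.0, -0.002, 0.0, 0.0, -0.0, -1.0], [-0.15, 0.0, -0.002, 0.0, 0.0, 0.0, -1.0], [-0.15, -0.0, -0.002, 0.0, 0.0, 0.0, -1.0], [-0.15, 0.0, -0.002, 0.0, 0.0, -0.0, -1.0], [-0.15, 0.0, -0.002, 0.0, 0.0, -0.0, -1.0]]
```

View pics/top2c.png

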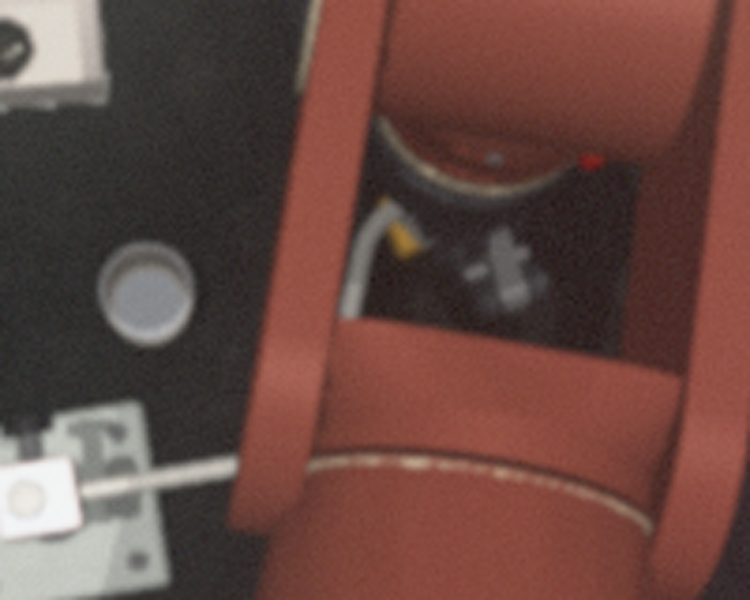

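The top view is mostly hidden by the arm, but the orange clip at (400,235) sits on the third leg behind the bend. The red sleeve shows at (592,160), ahead.

Emit:
jog_arm(
  plan=[
    [-0.15, 0, 0, 0, 0, 0.01, -1],
    [-0.15, 0, 0, 0, 0, 0, -1],
    [-0.15, 0, 0, 0, 0, 0, -1],
    [-0.15, 0, 0, 0, 0, 0, -1],
    [-0.15, 0, 0, 0, 0, 0, -1],
    [-0.15, 0, 0, 0, 0, 0, -1],
    [-0.15, 0, 0, 0, 0, 0, -1],
    [-0.15, 0, 0, 0, 0, 0, -1],
  ],
)

```text
t: 13.8
tool_pos: [0.5983, -0.0589, 0.1825]
tool_rot: [-1.776, -2.591, 0.0]
contact_force: [-0.2, -0.1, -0.7]
opening: 0.0152
grip_force: 58.4
```

```bash
python3 path.py .003
python3 - <<'E'
from path import *
im=z["im"];H=cv2.cvtColor(im,cv2.COLOR_RGB2HSV).astype(int)
m=((H[...,0]<8)|(H[...,0]>172))&(H[...,1]>150);m[:165]=0;m[205:]=0;m[:,:400]=0;m[:,435:]=0
v,uu=np.nonzero(m);c=cam("top")
p=plane(c,np.stack([uu,v],1),.163)[:,:2];al=(p-C2)@u[2]*1e3;lt=(p-C2)@np.array([-u[2][1],u[2][0]])*1e3
k=abs(lt-np.median(lt))<6;print(np.percentile(al[k],[1,10,50,90,99]).round(1),np.percentile(lt,[2,50,98]).round(1))
E
```

```text
C [0.4866 0.0062] [ 0.5822 -0.0175] ang [-81.5 -13.9 -68.7] s 0.237 err mm [ 0.09 -0.03] past C2 mm 44.4 F [-0.15 -0.09 -0.71] z 0.1825
[[-0.153, 0.004, -0.002, 0.0, 0.0, -0.003, -1.0], [-0.15, 0.0, -0.002, 0.0, 0.0, -0.0, -1.0], [-0.15, 0.0, -0.002, 0.0, 0.0, -0.0, -1.0], [-0.15, -0.0, -0.002, 0.0, 0.0, 0.0, -1.0], [-0.15, -0.0, -0.002, 0.0, 0.0, -0.0, -1.0], [-0.15, 0.0, -0.002, 0.0, 0.0, 0.0, -1.0], [-0.15, -0.0, -0.002, 0.0, 0.0, 0.0, -1.0], [-0.15, -0.0, -0.002, 0.0, 0.0, -0.0, -1.0]]
[ 90.9  92.7  96.7 100.7 101.6] [-15.  -3.  10.]
```

Emit:
jog_arm(
  plan=[
    [-0.15, 0.004, 0, 0, 0, 0, -1],
    [-0.15, 0, 0, 0, 0, 0, -1],
    [-0.15, 0, 0, 0, 0, 0, -1],
    [-0.15, 0, 0, 0, 0, 0, -1],
    [-0.15, 0, 0, 0, 0, 0, -1],
    [-0.15, 0, 0, 0, 0, 0, -1],
    [-0.15, 0, 0, 0, 0, 0, -1],
    [-0.15, 0, 0, 0, 0, 0, -1],
  ],
)

```text
t: 14.6
tool_pos: [0.607, -0.0813, 0.1825]
tool_rot: [1.776, 2.591, -0.0]
contact_force: [-0.5, -0.8, -2.4]
opening: 0.015
grip_force: 58.4
```

Emit:
jog_arm(
  plan=[
    [-0.1, 0, 0, 0, 0, 0, -1],
    [-0.1, 0, 0, 0, 0, 0, -1],
    [-0.1, 0, 0, 0, 0, 0, -1],
    [-0.1, 0, 0, 0, 0, 0, -1],
    [-0.1, 0, 0, 0, 0, 0, -1],
    [-0.1, 0, 0, 0, 0, 0, -1],
    [-0.1, 0, 0, 0, 0, 0, -1],
  ],
)

```text
t: 15.3
tool_pos: [0.612, -0.0942, 0.1825]
tool_rot: [1.776, 2.591, 0.0]
contact_force: [0.1, 0.6, -1.7]
opening: 0.0151
grip_force: 58.4
```

```bash
python3 path.py .001; python3 -c "
from h import *
c,im,d=grab('scene','sc2')
cv2.imwrite('pics/sc2c.png',cv2.resize(im[150:300,320:520],(800,600),interpolation=2)[:,:,::-1])"
```

```text
C [0.4866 0.0062] [ 0.5822 -0.0175] ang [-81.5 -13.9 -68.7] s 0.2748 err mm [0.05 0.05] past C2 mm 82.3 F [ 0.06  0.64 -1.73] z 0.1825
[[-0.048, 0.003, -0.002, 0.0, 0.0, -0.002, -1.0], [-0.05, 0.0, -0.002, 0.0, 0.0, -0.0, -1.0], [-0.05, -0.0, -0.002, 0.0, 0.0, 0.0, -1.0], [-0.05, 0.0, -0.002, 0.0, 0.0, -0.0, -1.0], [-0.05, 0.0, -0.002, 0.0, 0.0, 0.0, -1.0], [-0.05, -0.0, -0.002, 0.0, 0.0, -0.0, -1.0], [-0.05, 0.0, -0.002, 0.0, 0.0, 0.0, -1.0], [-0.05, -0.0, -0.002, 0.0, 0.0, 0.0, -1.0]]
```

View pics/sc2c.png

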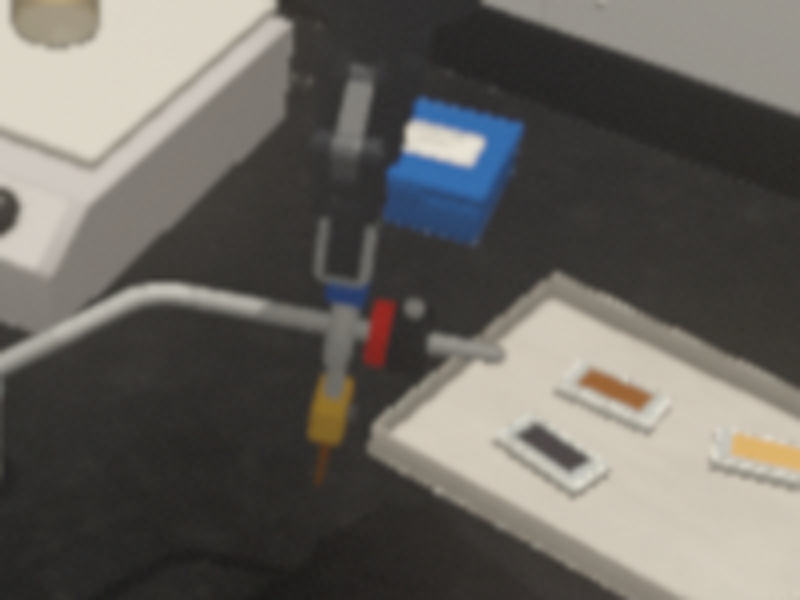

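The scene crop shows the carrier's ring at (340,330) upright on the third leg, a few mm short of the red sleeve at (380,333). The fingers are well above the rod. I now approach slowly and feel for contact.

Emit:
jog_arm(
  plan=[
    [-0.05, 0, 0, 0, 0, 0, -1],
    [-0.05, 0, 0, 0, 0, 0, -1],
    [-0.05, 0, 0, 0, 0, 0, -1],
    [-0.05, 0, 0, 0, 0, 0, -1],
  ],
)

```text
t: 15.75
tool_pos: [0.6134, -0.0979, 0.1825]
tool_rot: [1.776, 2.591, 0.0]
contact_force: [0.1, -0.3, -1.6]
opening: 0.0151
grip_force: 58.4
```

Emit:
jog_arm(
  plan=[
    [-0.05, 0, 0, 0, 0, 0, -1],
    [-0.05, 0, 0, 0, 0, 0, -1],
    [-0.05, 0, 0, 0, 0, 0, -1],
  ],
)

```text
t: 16.05
tool_pos: [0.6145, -0.1005, 0.1825]
tool_rot: [-1.776, -2.591, -0.0]
contact_force: [-0.0, 1.0, -1.7]
opening: 0.0151
grip_force: 58.4
```

Emit:
jog_arm(
  plan=[
    [-0.05, 0, 0, 0, 0, 0, -1],
    [-0.05, 0, 0, 0, 0, 0, -1],
    [-0.05, 0, 0, 0, 0, 0, -1],
  ],
)

```text
t: 16.35
tool_pos: [0.6153, -0.1027, 0.1824]
tool_rot: [-1.775, -2.59, -0.001]
contact_force: [-2.1, 3.4, -0.3]
opening: 0.015
grip_force: 58.4
```

Emit:
jog_arm(
  plan=[
    [-0.05, 0, 0, 0, 0, 0, -1],
    [-0.05, 0, 0, 0, 0, 0, -1],
  ],
)

```text
t: 16.55
tool_pos: [0.6162, -0.1051, 0.1824]
tool_rot: [-1.776, -2.591, -0.0]
contact_force: [-1.6, 3.8, -0.2]
opening: 0.0151
grip_force: 58.4
```

Emit:
jog_arm(
  plan=[
    [-0.05, 0, 0, 0, 0, 0, -1],
    [-0.05, 0, 0, 0, 0, 0, -1],
  ],
)

```text
t: 16.75
tool_pos: [0.617, -0.1071, 0.1824]
tool_rot: [-1.776, -2.591, 0.0]
contact_force: [-2.9, 4.1, 0.3]
opening: 0.015
grip_force: 58.4
```

Emit:
jog_arm(
  plan=[
    [-0.04, 0, 0, 0, 0, 0, -1],
    [0, 0, 0, 0, 0, 0, -1],
  ],
)

```text
t: 16.95
tool_pos: [0.6173, -0.108, 0.1824]
tool_rot: [-1.776, -2.591, 0.0]
contact_force: [-1.8, 3.3, -1.1]
opening: 0.0152
grip_force: 58.4
```

```bash
python3 path.py .001
```

```text
C [0.4866 0.0062] [ 0.5822 -0.0175] ang [-81.5 -13.9 -68.7] s 0.2896 err mm [0.16 0.  ] past C2 mm 97.0 F [-1.84  3.32 -1.11] z 0.1824
[[-0.053, 0.008, -0.002, 0.0, 0.0, -0.003, -1.0], [-0.05, 0.0, -0.002, 0.0, 0.0, -0.0, -1.0], [-0.05, -0.0, -0.002, 0.0, 0.0, 0.0, -1.0], [-0.05, 0.0, -0.002, 0.0, 0.0, -0.0, -1.0], [-0.05, 0.0, -0.002, 0.0, 0.0, 0.0, -1.0], [-0.05, -0.0, -0.002, 0.0, 0.0, -0.0, -1.0], [-0.05, 0.0, -0.002, 0.0, 0.0, 0.0, -1.0], [-0.05, -0.0, -0.002, 0.0, 0.0, -0.0, -1.0]]
```

Emit:
jog_arm(
  plan=[
    [-0.025, 0, 0, 0, 0, 0, -1],
    [0, 0, 0, 0, 0, 0, -1],
  ],
)

```text
t: 17.15
tool_pos: [0.6173, -0.1081, 0.1824]
tool_rot: [-1.776, -2.591, -0.0]
contact_force: [-1.2, 4.9, -1.2]
opening: 0.0152
grip_force: 58.4
```

Emit:
jog_arm(
  plan=[
    [-0.025, 0, 0, 0, 0, 0, -1],
    [0, 0, 0, 0, 0, 0, -1],
  ],
)

```text
t: 17.35
tool_pos: [0.6173, -0.1082, 0.1823]
tool_rot: [-1.775, -2.59, -0.001]
contact_force: [-2.2, 5.3, -0.5]
opening: 0.0149
grip_force: 58.5
```

Emit:
jog_arm(
  plan=[
    [-0.025, 0, 0, 0, 0, 0, -1],
    [0, 0, 0, 0, 0, 0, -1],
  ],
)

```text
t: 17.55
tool_pos: [0.6174, -0.1082, 0.1823]
tool_rot: [-1.774, -2.59, -0.002]
contact_force: [-2.9, 7.0, 0.9]
opening: 0.015
grip_force: 58.5
```

Emit:
jog_arm(
  plan=[
    [-0.02, 0, 0, 0, 0, 0, -1],
    [0, 0, 0, 0, 0, 0, -1],
  ],
)

```text
t: 17.75
tool_pos: [0.6174, -0.1083, 0.1822]
tool_rot: [-1.774, -2.589, -0.002]
contact_force: [-3.7, 7.1, 0.5]
opening: 0.0151
grip_force: 58.5
```

```bash
python3 path.py .001|head -1; python3 -c "
from h import *
c,im,d=grab('scene','sc3')
cv2.imwrite('pics/sc3c.png',cv2.resize(im[205:265,380:460],(800,600),interpolation=2)[:,:,::-1])"
```

```text
C [0.4866 0.0062] [ 0.5822 -0.0175] ang [-81.5 -13.9 -68.7] s 0.29 err mm [ 0.16 -0.01] past C2 mm 97.4 F [-3.74  7.11  0.52] z 0.1822
```

View pics/sc3c.png

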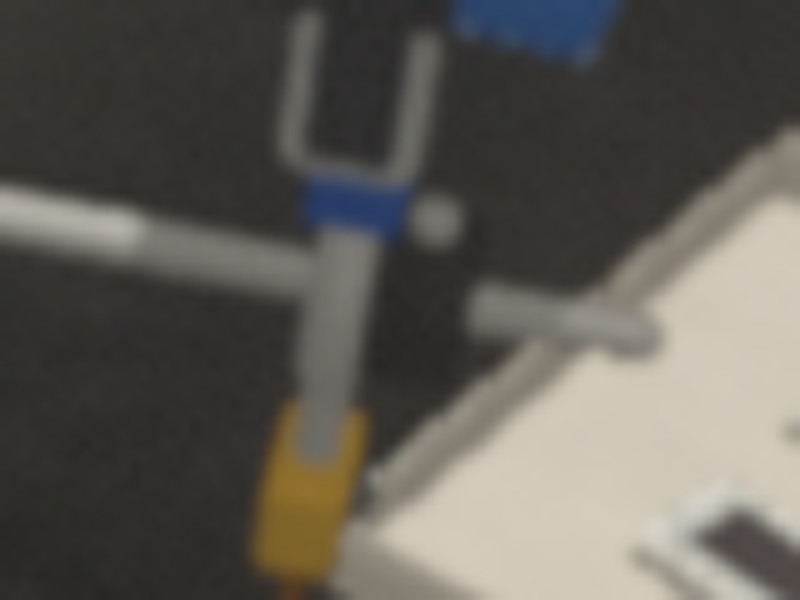

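The close view shows no red left between the ring at (340,330) and the black stop body, so the sleeve is fully in; the force rose to 8 N with no further travel. I back off and lower the carrier onto the rod.

Emit:
jog_arm(
  plan=[
    [0.05, 0, 0, 0, 0, 0, -1],
    [0.05, 0, 0, 0, 0, 0, -1],
    [0.05, 0, 0, 0, 0, 0, -1],
    [0.05, 0, 0, 0, 0, 0, -1],
    [0, 0, 0, 0, 0, 0, -1],
  ],
)

```text
t: 18.3
tool_pos: [0.6169, -0.1066, 0.1829]
tool_rot: [1.775, 2.59, -0.001]
contact_force: [-0.5, -0.1, -0.6]
opening: 0.0152
grip_force: 58.4
```

Emit:
jog_arm(
  plan=[
    [0, 0, 0.05, 0, 0, 0, -1],
    [0, 0, 0.05, 0, 0, 0, -1],
    [0, 0, 0, 0, 0, 0, -1],
  ],
)

```text
t: 18.6
tool_pos: [0.6165, -0.106, 0.1803]
tool_rot: [-1.776, -2.591, 0.0]
contact_force: [0.1, 0.1, -0.9]
opening: 0.0151
grip_force: 58.4
```

Emit:
jog_arm(
  plan=[
    [0, 0, 0.04, 0, 0, 0, -1],
    [0, 0, 0, 0, 0, 0, -1],
  ],
)

```text
t: 18.8
tool_pos: [0.6166, -0.1059, 0.1798]
tool_rot: [1.776, 2.591, 0.0]
contact_force: [-0.7, 1.5, -0.5]
opening: 0.0149
grip_force: 58.4
```

Emit:
jog_arm(
  plan=[
    [0, 0, 0.04, 0, 0, 0, -1],
    [0, 0, 0, 0, 0, 0, -1],
  ],
)

```text
t: 19.0
tool_pos: [0.6167, -0.1059, 0.1793]
tool_rot: [1.776, 2.591, 0.0]
contact_force: [-1.5, 0.5, 1.2]
opening: 0.0152
grip_force: 58.6
```

Emit:
jog_arm(
  plan=[
    [0, 0, 0, 0, 0, 0, -0.5],
    [0, 0, 0, 0, 0, 0, -0.5],
    [0, 0, 0, 0, 0, 0, -0.2],
    [0, 0, 0, 0, 0, 0, -0.2],
    [0, 0, 0, 0, 0, 0, 0.1],
    [0, 0, 0, 0, 0, 0, 0.1],
    [0, 0, 0, 0, 0, 0, 0.3],
    [0, 0, 0, 0, 0, 0, 0.3],
  ],
)

```text
t: 19.8
tool_pos: [0.6166, -0.1059, 0.1789]
tool_rot: [1.776, 2.591, -0.0]
contact_force: [0.6, -0.3, 0.1]
opening: 0.0556
grip_force: 0.0
```

Emit:
jog_arm(
  plan=[
    [0, 0, -0.3, 0, 0, 0, 0.3],
    [0, 0, -0.6, 0, 0, 0, 0.3],
    [0, 0, -0.8, 0, 0, 0, 0.3],
    [0, 0, -0.9, 0, 0, 0, 0.3],
    [0, 0, -0.9, 0, 0, 0, 0.3],
    [0, 0, -0.9, 0, 0, 0, 0.3],
    [0, 0, -0.9, 0, 0, 0, 0.3],
    [0, 0, 0, 0, 0, 0, 0.3],
  ],
)

```text
t: 20.6
tool_pos: [0.6181, -0.1064, 0.2897]
tool_rot: [1.772, 2.586, 0.003]
contact_force: [0.0, -0.6, 1.3]
opening: 0.0553
grip_force: 0.0
```

```bash
python3 -c "
from h import *
c,im,d=grab('scene','sc4')
cv2.imwrite('pics/sc4c.png',cv2.resize(im[165:315,280:480],(800,600),interpolation=2)[:,:,::-1])
print(ctrl.get_obs()['tool_pos'],ctrl.get_obs()['opening'])"
```

```text
[ 0.61738586 -0.10615405  0.28738785] 0.05513200529134535
```

View pics/sc4c.png

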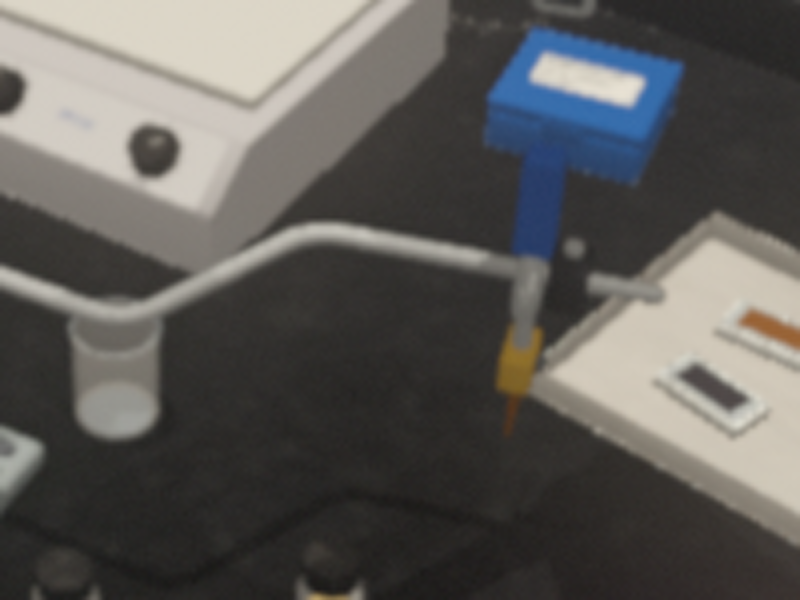

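The carrier hangs upright and released at (527,285), next to the stop. No red sleeve is showing, and the vials and beaker are in place. I let it settle briefly and hand in.

Emit:
jog_arm(
  plan=[
    [0, 0, 0, 0, 0, 0, 0.3],
    [0, 0, 0, 0, 0, 0, 0.3],
    [0, 0, 0, 0, 0, 0, 0.3],
    [0, 0, 0, 0, 0, 0, 0.3],
    [0, 0, 0, 0, 0, 0, 0.3],
    [0, 0, 0, 0, 0, 0, 0.3],
    [0, 0, 0, 0, 0, 0, 0.3],
    [0, 0, 0, 0, 0, 0, 0.3],
  ],
)

```text
t: 21.45
tool_pos: [0.6166, -0.1059, 0.2849]
tool_rot: [1.776, 2.591, -0.0]
contact_force: [0.4, 0.4, 0.2]
opening: 0.0558
grip_force: 0.0
```

```bash
python3 -c "
from station import ctrl
print(ctrl.finish_job())"
```

```text
the job is handed in; nothing more can be done
None
```

The job is handed in at about 21 s: the carrier went round both bends and pressed the sleeve in until no red showed (peak about 8 N on the wrist sensor), and it now hangs released on the third leg; no verdict was returned.

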